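# Set out the stop plates and clamps for the press brake changeover

## Robot

A 6-joint arm with a two-finger parallel gripper is mounted at the origin on the work surface. World frame = base frame: x ahead of the robot, y to its left, z up, the work surface at z = 0. Lengths are in m, angles in rad, forces in N, time in s.
With the tool pointing down it reaches from about 0.375 to 0.75 m from the base axis. Payload 9 kg.
Tool frame: the origin (TCP) lies midway between the tips of the shut fingers; the grasp point (between the pads) lies env.grasp_offset behind it (env.grasp_offset is the distance from the TCP to the grasp point, in m); z points along the fingers, y is the line along which they close (so a half turn about z gives the same grasp; the last joint's range is limited). The gripper opens to 85 mm and grips with 20 to 120 N. Pads are 22 mm wide; open, the fingers measure 114 mm over their backs; the gripper's body (76 mm by 85 mm) begins 54 mm behind the grasp point. The pads swing forward as they close: fully open they stand 13 mm farther back than shut.
Start: joints at [0.889, 0.104, 0.097, 1.564, 0, 1.353], TCP at [0.268, 0.537, 0.231] pointing down, gripper open.
Joint ranges: [-2.99, 2.99], [-0.84, 1.86], [-1.1, 1.16], [-1.84, 2.11], [-1.51, 1.56], [-3.14, 3.14]. Speed limits (rad/s): [2.22, 2.22, 2.57, 3.14, 3.14, 3.14].

## Interface

Orientations are given as a rotation vector (axis times angle).
In Python, from bench import env gives the robot as it stands.
- The arm moves only by the shell command python3 -m creep 'ROWS' [OPENING] [FORCE]. ROWS is JSON, one flat list of numbers, 4 for each row, row after row: the shift along the world's x, y, z in units of 10 cm (1.0 is 10 cm), then the turn about the world's z in units of 45 degrees (1.0 is 45 degrees). A call has 1 to 10 rows; each row is the pose to reach, as a shift and turn from the pose commanded when the call began; what a row does not reach only later rows make up. A row lasts 1/10 s, in which the tool goes at most 50 mm and 8.59 degrees, less where a joint would pass 70% of its speed; a pose out of reach is approached as far as the arm can. A call with a number of a shift or a turn outside -1 to 1 is refused whole. A call with a gripper value outside its range is refused whole. OPENING is the opening, from -1 (shut) to 1 (fully open), set as the call begins (- or left out, the last holds). The fingers move at their own pace and stop on an object; FORCE is the grip in N (left out, the last holds). Time passes only in rows, so rows that repeat a pose let the fingers close. It gives the time, the measured TCP pose, the force, the opening and the grip force at its end, in the units of the state.
- env.sense(): the state, without advancing time (a new reading comes with each control period).
- env.capture(name): name is "scene" or "top" or "wrist"; returns the picture (400x640x3 uint8, blue, green, red); there is no depth.
- env.calibration(name): a dict with "fx", "fy", "cx", "cy" (pixels), "k1" (the pictures are not rectified: a ray, as slopes to the right and down, at radius r is drawn at 1 + k1 r^2 times it, then the intrinsics apply), "cam_to_world" (4x4, takes a point from camera to world coordinates). Camera axes: x right, y up, looking along -z (the intrinsics and any distortion apply to the point x, -y, -z); pixel columns grow to the right and rows downward; lengths in m; the calibration is good to about 2 mm. A picture is of the moment at which its call begins: read the wrist's pose just before it. calibration takes no time and is no camera call; for the wrist camera it gives the pose at the moment of the call.
- env.finish_job(): hands the job in; it is judged then, once.
Trained networks look in the newest picture that a camera, given by its name, has taken for a name from the list of things; names that differ only in an ending like _2 or _b are one class to them, and where a whole thing is asked for, a point or a joint stands for the part that bears it (a point fixed in the world has none). Each returns a list of dicts, best first, with "p" (0 to 1); they miss things now and then, are a little off and sometimes report something else, mostly with a low value. They report only what shows in the picture. A call takes as long as a camera call.
- env.search_frame(thing, camera): "xyz" ([x, y, z] in m, in the coordinates of the camera as it stood for that picture, good to about 4 mm: the middle of the surface that is visible of it).
The state is a dict: "clock": time; "qpos": joint angles; "qd": joint speeds; "joint_torque": joint torques, N m; "ee_pos": TCP position; "orientation": TCP orientation; "force": force on the tool from outside, world axes, zero at the start; "moment": the same for the moment, N m; "width": opening from 0.0 (shut) to 1.0 (fully open); "grip_force": force on a finger pad.
Only numpy, scipy, OpenCV 4.12 (cv2) and the standard library are available. Lean on these libraries where they do the work, as an engineer would, in place of code of your own. Each camera call takes 0.05 s, during which the arm holds its last target. There are 200 camera calls.

## Task

Get the press brake corner ready for the changeover: stand every yellow stop plate upright on one of its short ends on the blue setting plate, and hang every grey clamp by its eye on a peg of the red rack, one clamp to a peg. When all of them are standing and hanging, press the green ready button fully down and let go; leave the dies, hammer head, stop finger, spray can and tape measure alone.

Things in the scene. Friction and masses are not known exactly. Their poses are not given: they have to be found in the camera images.
- plate_a: flat yellow stop plate, 110 (own x) x 58 (own y) x 22 mm (own z), 0.33 kg; origin at its centre; starts lying flat on the dark mat. May be absent.
- plate_b: flat yellow stop plate, 110 (own x) x 58 (own y) x 22 mm (own z), 0.33 kg; origin at its centre; starts lying flat on the dark mat. May be absent.
- plate_c: flat yellow stop plate, 110 (own x) x 58 (own y) x 22 mm (own z), 0.33 kg; origin at its centre; starts lying flat on the dark mat. May be absent.
- clamp_a: grey cast clamp, 123 mm tall (own z), stands on its foot; origin at the centre of the foot's underside. Foot 36 (own x) x 60 (own y) x 24 mm high; above it a web 14 mm thick (x), 48 mm wide (y), with a square eye 32 mm wide and high through it along own x, 54 to 86 mm up; above that a solid grip tab 14 x 48 mm, 86 to 123 mm up. 0.4 kg. May be absent.
- eye_a (a point): centre of the eye of clamp_a, 70 mm above its underside; axes as the clamp's
- clamp_b: grey cast clamp, 123 mm tall (own z), stands on its foot; origin at the centre of the foot's underside. Foot 36 (own x) x 60 (own y) x 24 mm high; above it a web 14 mm thick (x), 48 mm wide (y), with a square eye 32 mm wide and high through it along own x, 54 to 86 mm up; above that a solid grip tab 14 x 48 mm, 86 to 123 mm up. 0.4 kg. May be absent.
- eye_b (a point): centre of the eye of clamp_b, 70 mm above its underside; axes as the clamp's
- clamp_c: grey cast clamp, 123 mm tall (own z), stands on its foot; origin at the centre of the foot's underside. Foot 36 (own x) x 60 (own y) x 24 mm high; above it a web 14 mm thick (x), 48 mm wide (y), with a square eye 32 mm wide and high through it along own x, 54 to 86 mm up; above that a solid grip tab 14 x 48 mm, 86 to 123 mm up. 0.4 kg. May be absent.
- eye_c (a point): centre of the eye of clamp_c, 70 mm above its underside; axes as the clamp's
- setting_plate: blue fixed setting plate, 90 (own x) x 320 (own y) x 10 mm thick; origin at the centre of its underside, own x points away from the robot
- peg_0 (a point): point on the axis of a level steel peg of the red rack, 210 mm above the tray, 45 mm in from the peg's tip, 60 mm out from its upright (14 mm square, 222 mm tall). Peg 10 mm thick, ball end 14 mm, along own x, tip towards own -x (roughly towards the robot); own z is up. The three pegs are 100 mm apart.
- peg_1 (a point): point on the axis of a level steel peg of the red rack, 210 mm above the tray, 45 mm in from the peg's tip, 60 mm out from its upright (14 mm square, 222 mm tall). Peg 10 mm thick, ball end 14 mm, along own x, tip towards own -x (roughly towards the robot); own z is up. The three pegs are 100 mm apart.
- peg_2 (a point): point on the axis of a level steel peg of the red rack, 210 mm above the tray, 45 mm in from the peg's tip, 60 mm out from its upright (14 mm square, 222 mm tall). Peg 10 mm thick, ball end 14 mm, along own x, tip towards own -x (roughly towards the robot); own z is up. The three pegs are 100 mm apart.
- ready_top (a point): centre of the top face of the big green push button (44 mm wide) on the black box; it is pressed straight down
- ready (a joint): travel of the green button in m: 0 released, 0.007 fully pressed (takes 5 N); springs back
- die_1: polished steel radius die, 100 x 26 x 31 mm, a bar with a round top; origin at the centre of its underside; a bystander, to be left alone
- die_2: a second polished radius die, same size; origin at the centre of its underside; a bystander, to be left alone
- hammer_head: bronze and copper hammer head, 90 x 40 x 40 mm; origin at the centre of its underside; a bystander, to be left alone
- stop_finger: orange L-shaped stop finger, 90 x 30 x 50 mm; origin at the centre of its underside; a bystander, to be left alone
- spray_can: green spray can, 60 mm diameter, 150 mm tall; origin at the centre of its underside; a bystander, to be left alone
- tape_measure: black and yellow tape measure, 70 x 35 x 65 mm; origin at the centre of its underside; a bystander, to be left alone

How it is judged:
On the way, in this order (a step that is already met when the one before it is completed fails the run):
1. every stop plate present stands still on a short end on the blue setting plate and every clamp present hangs still on a peg by its eye, one to a peg (x of plate_a in the frame of setting_plate between -0.032 and 0.032 m and y of plate_a in the frame of setting_plate between -0.13 and 0.13 m and z of plate_a in the frame of setting_plate between 0.06 and 0.071 m and angle between the x axis of each of plate_a, plate_b, plate_c and the z axis of setting_plate, either way round below 0.06 rad and linear speed of each of plate_a, plate_b, plate_c below 0.03 m/s and x of plate_b in the frame of setting_plate between -0.032 and 0.032 m and y of plate_b in the frame of setting_plate between -0.13 and 0.13 m and z of plate_b in the frame of setting_plate between 0.06 and 0.071 m and x of plate_c in the frame of setting_plate between -0.032 and 0.032 m and y of plate_c in the frame of setting_plate between -0.13 and 0.13 m and z of plate_c in the frame of setting_plate between 0.06 and 0.071 m and ((x of eye_a in the frame of peg_0 between -0.045 and 0.05 m and y of eye_a in the frame of peg_0 between -0.015 and 0.015 m and z of eye_a in the frame of peg_0 between -0.018 and -0.003 m) or (x of eye_a in the frame of peg_1 between -0.045 and 0.05 m and y of eye_a in the frame of peg_1 between -0.015 and 0.015 m and z of eye_a in the frame of peg_1 between -0.018 and -0.003 m) or (x of eye_a in the frame of peg_2 between -0.045 and 0.05 m and y of eye_a in the frame of peg_2 between -0.015 and 0.015 m and z of eye_a in the frame of peg_2 between -0.018 and -0.003 m)) and angle between each of clamp_a, clamp_b, clamp_c's own z axis and vertical below 0.3 rad and linear speed of each of clamp_a, clamp_b, clamp_c below 0.05 m/s and ((x of eye_b in the frame of peg_0 between -0.045 and 0.05 m and y of eye_b in the frame of peg_0 between -0.015 and 0.015 m and z of eye_b in the frame of peg_0 between -0.018 and -0.003 m) or (x of eye_b in the frame of peg_1 between -0.045 and 0.05 m and y of eye_b in the frame of peg_1 between -0.015 and 0.015 m and z of eye_b in the frame of peg_1 between -0.018 and -0.003 m) or (x of eye_b in the frame of peg_2 between -0.045 and 0.05 m and y of eye_b in the frame of peg_2 between -0.015 and 0.015 m and z of eye_b in the frame of peg_2 between -0.018 and -0.003 m)) and ((x of eye_c in the frame of peg_0 between -0.045 and 0.05 m and y of eye_c in the frame of peg_0 between -0.015 and 0.015 m and z of eye_c in the frame of peg_0 between -0.018 and -0.003 m) or (x of eye_c in the frame of peg_1 between -0.045 and 0.05 m and y of eye_c in the frame of peg_1 between -0.015 and 0.015 m and z of eye_c in the frame of peg_1 between -0.018 and -0.003 m) or (x of eye_c in the frame of peg_2 between -0.045 and 0.05 m and y of eye_c in the frame of peg_2 between -0.015 and 0.015 m and z of eye_c in the frame of peg_2 between -0.018 and -0.003 m)) and horizontal distance between eye_a and eye_b above 0.07 m and horizontal distance between each of eye_b, eye_a and eye_c above 0.07 m), for 0.3 s.
2. then the green button is pressed down at least 5.5 mm (value of joint ready above 0.0055 m), for 0.05 s.
At the end, for the whole second after the job is handed in: Plates at rest on a short end (3 degrees) on the blue plate, centres within 32 mm of its long centre line, 130 mm of its middle; clamps at rest upright (17 degrees), eye on a peg (15 mm sideways, 3 to 18 mm below, not past 45 mm out or 50 mm in of its point), eyes 70 mm apart; button up (2 mm) (all of step 1 and value of joint ready below 0.002 m); the robot touches nothing.
It fails at once if a bystander (either die, hammer head, stop finger, spray can or tape measure) is moved more than 30 mm (distance of any of die_1, die_2, hammer_head, stop_finger, spray_can, tape_measure from where it was at the start of the episode above 0.03 m).
Of plate_a, plate_b, plate_c only 2 to 3 are there at a start; the rules pass over those that are not, and their reading is None.
Of clamp_a, clamp_b, clamp_c only 2 to 3 are there at a start; the rules pass over those that are not, and their reading is None.
At some moment in a run one of plate_a, plate_b, plate_c may be knocked a few centimetres aside while the robot is not near it.
Once in a run the grip may slacken for a moment while it holds something.
It also fails if it takes over 210 s, if anything falls off the work surface, if the arm or the gripper's body presses on something with over 40 N, if the wrist force passes 120 N, or if a joint passes its speed limit or range.

## Working session

There is one attempt and no reset: what is moved stays moved. The work goes in short steps, Python scripts to look and compute and a shell command to move; the robot and the scene stay as the last step left them, time stands still between calls to the robot, and variables do not carry over. Pictures are saved under pics/ and viewed, at most 18 in all, crops included, and the job is handed in when it is done.

```bash
ls; mkdir -p pics
cat > h.py <<'E'
from bench import env
import numpy as np, cv2
def snap(cam,name=None):
    c=env.calibration(cam); im=env.capture(cam)
    if name: cv2.imwrite(f'pics/{name}.png',im)
    return im,c
def find(thing,cam,c,pmin=0.3):
    M=np.array(c['cam_to_world']); out=[]
    for d in env.search_frame(thing,cam):
        if d['p']<pmin: continue
        w=(M@np.r_[d['xyz'],1])[:3]; out.append((round(d['p'],2),w.round(3).tolist(),px(w,c)))
    return out
def px(w,c):
    M=np.array(c['cam_to_world']); p=np.linalg.inv(M)@np.r_[w,1]
    u=p[0]/-p[2]; v=-p[1]/-p[2]; k=1+c['k1']*(u*u+v*v)
    return [round(float(c['cx']+c['fx']*u*k)),round(float(c['cy']+c['fy']*v*k))]
def ray(uv,c,z):
    M=np.array(c['cam_to_world'])
    K=np.array([[c['fx'],0,c['cx']],[0,c['fy'],c['cy']],[0,0,1.]])
    x,y=cv2.undistortPoints(np.array([[uv]],float),K,np.array([c['k1'],0,0,0]))[0,0]
    d=M[:3,:3]@[x,-y,-1]; o=M[:3,3]
    return o+d*(z-o[2])/d[2]
E
python3 - <<'E'
from h import *
for cam in ('top','scene'):
    im,c=snap(cam,cam+'0'); print(cam,np.array(c['cam_to_world']).round(2).tolist(),c['fx'],c['k1'])
    for t in ['plate_a','clamp_a','setting_plate','peg_0','ready_top','spray_can','die_1','hammer_head','stop_finger','tape_measure']:
        print(t,find(t,cam,c))
s=env.sense();print(s,env.grasp_offset)
E
```

```text
pics
top [[0.02, 1.0, -0.05, 0.47], [-1.0, 0.02, -0.0, -0.02], [-0.0, 0.05, 1.0, 1.64], [0.0, 0.0, 0.0, 1.0]] 490.1694496962667 -0.025248106337780518
plate_a [(0.94, [0.489, -0.209, 0.019], [382, 217]), (0.93, [0.546, -0.063, 0.017], [338, 198])]
clamp_a [(0.79, [0.639, -0.24, 0.052], [393, 170]), (0.52, [0.66, -0.117, 0.052], [355, 163])]
setting_plate [(0.68, [0.45, 0.236, 0.01], [247, 225])]
peg_0 [(0.59, [0.696, 0.095, 0.016], [291, 152])]
ready_top [(0.58, [0.555, 0.383, 0.104], [196, 190])]
spray_can [(0.89, [0.684, 0.334, 0.148], [210, 148])]
die_1 [(0.67, [0.475, 0.497, 0.028], [167, 215]), (0.58, [0.76, -0.15, 0.027], [365, 134])]
hammer_head [(0.56, [0.447, -0.49, 0.036], [468, 231])]
stop_finger [(0.59, [0.373, 0.088, 0.022], [291, 249])]
tape_measure [(0.58, [0.335, 0.476, 0.06], [169, 259]), (0.57, [0.756, -0.149, 0.025], [365, 135]), (0.52, [0.444, -0.49, 0.035], [468, 232])]
scene [[-0.89, -0.37, 0.28, 0.94], [0.46, -0.69, 0.56, 0.79], [-0.01, 0.62, 0.78, 1.23], [0.0, 0.0, 0.0, 1.0]] 382.1079864459909 -0.01045854622293817
plate_a [(0.75, [0.497, -0.196, 0.021], [311, 1
[... 721 characters left out ...]
-0.097, 0.047], [283, 206])]
{'clock': 1.1, 'qpos': array([ 8.89280238e-01,  1.04077843e-01,  9.72861160e-02,  1.56386022e+00,
       -1.24084185e-05,  1.35309312e+00]), 'qd': array([-0.00093211, -0.00011163, -0.00042738,  0.00011164,  0.0001623 ,
       -0.00018887]), 'joint_torque': array([ 2.15897267e-04, -5.56765008e+01,  5.03777826e+01,  7.21430461e-04,
       -4.31974722e-04, -1.56975898e-05]), 'ee_pos': array([0.26844116, 0.53664776, 0.23133602]), 'orientation': array([7.22025758e-01, 3.05742027e+00, 1.95777439e-04]), 'force': array([ 0.10103106,  1.12287056, -0.29500692]), 'moment': array([ 0.04428123, -0.06571296,  0.04035399]), 'grip_force': 0.0, 'width': 0.9993898013225077} 0.0187
```

Run:
```python
import cv2
im=cv2.imread('pics/top0.png'); cv2.imwrite('pics/top0b.png',cv2.resize(im[100:300,140:500],(792,440),interpolation=cv2.INTER_CUBIC))
im=cv2.imread('pics/scene0.png'); cv2.imwrite('pics/scene0b.png',cv2.resize(im[100:360,200:520],(738,600),interpolation=cv2.INTER_CUBIC))
```

```text
(no output)
```

View pics/top0b.png

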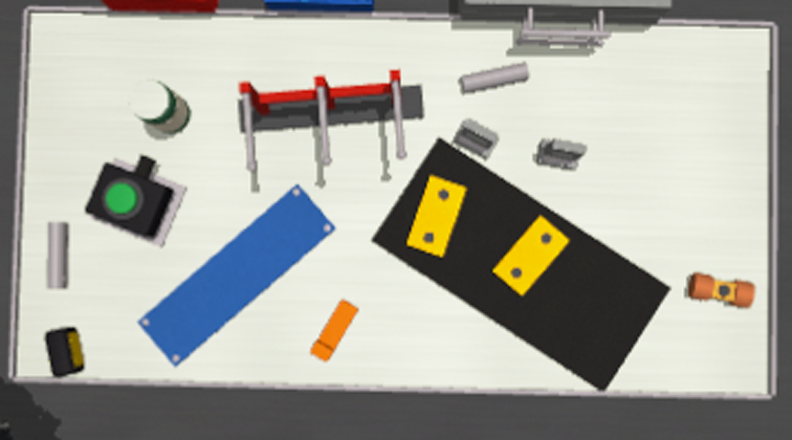

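View pics/scene0b.png

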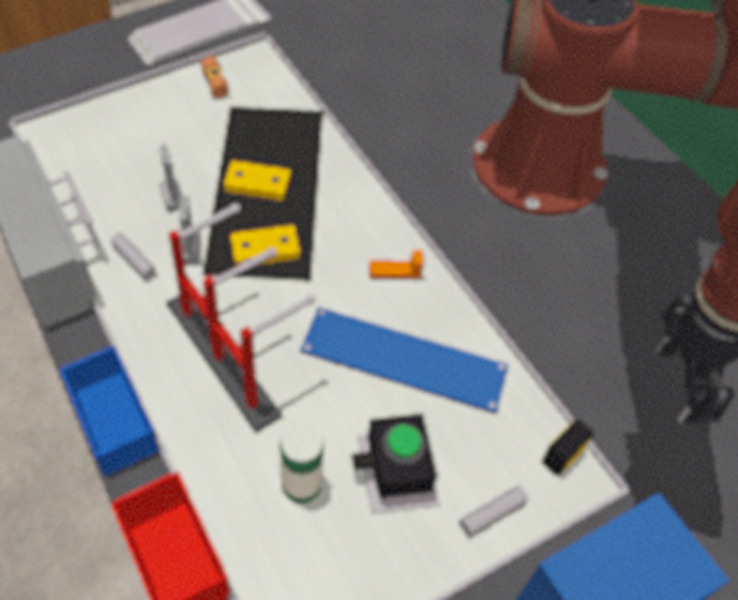

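Top view shows two yellow plates at crop pixels (437,215) and (532,255), two clamps at (475,138) and (560,152), the rack with three pegs at about (250,130), (324,120) and (398,115), the blue plate, and the button. The scene view agrees, so two plates and two clamps are present. I'll move over the mat for wrist views.

```bash
python3 -m creep '[0.3,-0.3,0.5,0, 0.6,-0.7,1,0, 0.8,-1,1,0, 0.8,-1,1,0]' 1 && python3 -m creep '[0.2,-0.5,0.2,0, 0.4,-1,0.5,0, 0.4,-1,0.5,0]' && python3 -m creep '[0.2,-0.5,0.0,0, 0.2,-1,0.0,0, 0.2,-1,0,0]' && python3 -m creep '[0.2,-0.5,0.0,0, 0.2,-1,0.0,0, 0.2,-1,0,0]'&& python3 -m creep '[0.2,-0.5,0.0,0, 0.2,-1,0.0,0, 0.2,-1,0,0]'
python3 - <<'E'
from h import *
im,c=snap('wrist','w1'); print(np.array(c['cam_to_world']).round(3).tolist(),c['fx'],c['k1'])
for t in ['plate_a','clamp_a','peg_0','setting_plate']: print(t,find(t,'wrist',c))
print(env.sense()['qpos'].round(2))
E
```

```text
clock: 1.5
ee_pos: [0.3508, 0.4347, 0.3343]
orientation: [0.725, 3.054, 0.004]
force: [0.3, 0.1, 0.5]
width: 1.001
grip_force: 0.0
clock: 1.8
ee_pos: [0.3896, 0.3343, 0.3833]
orientation: [0.725, 3.055, 0.002]
force: [0.3, 0.1, 0.2]
width: 1.002
grip_force: 0.0
clock: 2.1
ee_pos: [0.409, 0.2329, 0.3812]
orientation: [0.729, 3.056, -0.002]
force: [-0.4, 0.6, 0.1]
width: 1.0
grip_force: 0.0
clock: 2.4
ee_pos: [0.4289, 0.1331, 0.3809]
orientation: [-0.729, -3.055, 0.002]
force: [-0.6, -0.4, -0.6]
width: 0.998
grip_force: 0.0
clock: 2.7
ee_pos: [0.4489, 0.0332, 0.3805]
orientation: [-0.729, -3.055, 0.001]
force: [-0.4, 0.5, -1.0]
width: 1.005
grip_force: 0.0
[[0.452, -0.855, -0.253, 0.384], [0.892, 0.433, 0.13, 0.065], [-0.001, -0.285, 0.959, 0.523], [0.0, 0.0, 0.0, 1.0]] 358.2880538465151 -0.008633056043575308
plate_a [(0.76, [0.483, -0.194, 0.026], [196, 238]), (0.57, [0.543, -0.059, 0.02], [295, 232])]
clamp_a [(0.73, [0.638, -0.237, 0.048], [222, 337]), (0.62, [0.657, -0.119, 0.058], [293, 321])]
peg_0 [(0.67, [0.698, 0.149, 0.061], [472, 271])]
setting_plate [(0.86, [0.464, 0.225, 0.011], [451, 94])]
[-0.21 -0.25  0.04  1.86  0.    0.25]
```

View pics/w1.png

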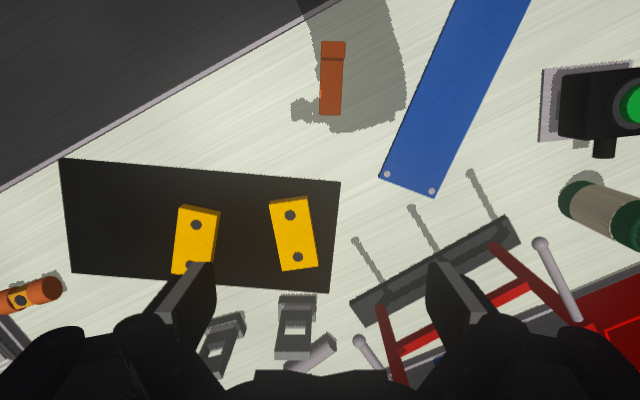

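Wrist view shows the two plates at (295,232) and (195,238), the clamps at (295,325) and (222,340), the blue plate on the upper right, and the rack on the lower right. I'll measure the plates and the setting plate by colour.

```bash
cat >> h.py <<'E'
def rects(im,c,lo,hi,z,amin=150):
    m=cv2.inRange(cv2.cvtColor(im,cv2.COLOR_BGR2HSV),lo,hi)
    m=cv2.morphologyEx(m,cv2.MORPH_CLOSE,np.ones((7,7)))
    out=[]
    for k in cv2.findContours(m,cv2.RETR_EXTERNAL,cv2.CHAIN_APPROX_NONE)[0]:
        if cv2.contourArea(k)<amin: continue
        P=np.array([ray(p[0].astype(float),c,z)[:2] for p in k],np.float32)*1000
        (x,y),(w,h),a=cv2.minAreaRect(P)
        if w<h: w,h,a=h,w,a+90
        out.append((round(x/1000,4),round(y/1000,4),round(w),round(h),round((a+90)%180-90,1)))
    return out
YEL=((20,150,190),(32,255,255)); BLU=((100,120,100),(120,255,255))
E
python3 - <<'E'
from h import *
for cam in ('top','wrist'):
    im,c=snap(cam)
    print(cam,'yel',rects(im,c,*YEL,0.022)); print('blue',rects(im,c,*BLU,0.01))
    if cam=='wrist':
        h=cv2.cvtColor(im,cv2.COLOR_BGR2HSV); print(h[225:240:7,275:318:6].tolist())
E
```

```text
top yel [(0.4912, -0.2068, 110, 57, -39.5), (0.547, -0.0636, 110, 57, -17.2)]
blue [(0.4231, 0.7477, 204, 133, 0.3), (0.4516, 0.2352, 316, 87, -47.6), (0.8498, 1.0845, 156, 18, 3.7), (0.9152, 0.1239, 166, 92, -88.8)]
wrist yel [(0.4906, -0.2058, 108, 57, -39.8), (0.5471, -0.0629, 109, 57, -18.1)]
blue [(0.4615, 0.2247, 288, 91, -47.9)]
[[[23, 255, 230], [23, 255, 230], [23, 255, 230], [23, 255, 228], [23, 255, 230], [22, 255, 227], [18, 79, 58], [21, 70, 58]], [[22, 255, 230], [23, 255, 229], [23, 255, 228], [23, 255, 228], [23, 255, 227], [23, 255, 226], [19, 83, 52], [19, 72, 60]], [[23, 255, 228], [23, 255, 229], [23, 255, 228], [23, 255, 230], [23, 255, 229], [23, 255, 230], [20, 144, 71], [21, 72, 57]]]
```

```bash
python3 -m creep '[0.28,-0.42,-0.4,0.1, 0.56,-0.83,-0.8,0.207, 0.56,-0.83,-1,0.207, 0.56,-0.83,-1,0.207]' 1 && python3 -m creep '[0,0,-0.4,0, 0,0,-0.8,0, 0,0,-1,0, 0,0,-1,0]' && python3 -m creep '[0,0,-0.3,0, 0,0,-0.6,0, 0,0,-0.9,0, 0,0,-1,0, 0,0,-1,0]'
```

```text
clock: 3.45
ee_pos: [0.5036, -0.0466, 0.2755]
orientation: [-0.471, -3.098, -0.002]
force: [-0.8, 0.0, -0.2]
width: 0.996
grip_force: 0.0
clock: 3.85
ee_pos: [0.503, -0.0445, 0.1795]
orientation: [-0.468, -3.103, -0.002]
force: [0.9, -0.2, 0.3]
width: 1.002
grip_force: 0.0
clock: 4.35
ee_pos: [0.5044, -0.0458, 0.082]
orientation: [-0.47, -3.106, -0.0]
force: [-0.1, 0.3, 0.4]
width: 1.001
grip_force: 0.0
```

```bash
python3 -m creep '[0,-0.04,-0.25,0, 0,-0.04,-0.5,0, 0,-0.04,-0.65,0, 0,-0.04,-0.74,0, 0,-0.04,-0.76,0, 0,-0.04,-0.76,0]' && python3 -m creep '[0,0,0,0, 0,0,0,0, 0,0,0,0, 0,0,0,0, 0,0,0,0, 0,0,0,0, 0,0,0,0, 0,0,0,0]' -1 20 && python3 -m creep '[0,0,0.1,0, 0,0,0.2,0, 0,0,0.4,0, 0,0,0.6,0, 0,0,0.8,0, 0,0,1,0, 0,0,1,0, 0,0,1,0]'
python3 - <<'E'
from h import *
im,c=snap('scene'); print(find('plate_a','scene',c)); cv2.imwrite('pics/s1.png',cv2.resize(im[100:300,200:440],(720,600),interpolation=cv2.INTER_CUBIC))
E
```

```text
clock: 4.95
ee_pos: [0.505, -0.0505, 0.0063]
orientation: [0.471, 3.105, -0.0]
force: [0.6, -0.4, 0.2]
width: 0.999
grip_force: 0.0
clock: 5.75
ee_pos: [0.5051, -0.0505, 0.0064]
orientation: [0.471, 3.105, 0.0]
force: [-0.1, 0.5, 6.1]
width: 0.671
grip_force: 21.3
clock: 6.55
ee_pos: [0.5045, -0.0505, 0.1053]
orientation: [0.471, 3.106, -0.0]
force: [-0.4, 0.1, -4.2]
width: 0.673
grip_force: 22.9
[(0.87, [0.558, -0.057, 0.114], [312, 191])]
```

View pics/s1.png

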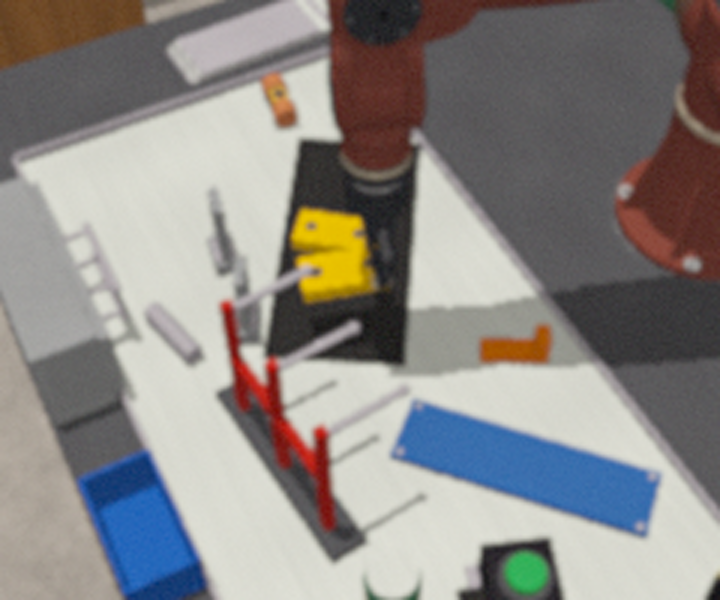

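The plate stays horizontal in the grip (held at about (335,275) in the crop), so 20 N is enough to hold it stiff. I'll rotate it down by pressing its free end lightly under a peg, which needs the pegs measured first.

Run:
```python
from h import *
ct=env.calibration('top'); cs=env.calibration('scene')
T=[(254.5,175.9),(288.2,172.7),(322.3,170.5)];U=[(252.3,140),(285.5,136.4),(319.5,133.2)]
for t,u in zip(T,U):
    a=ray(t,ct,.21);b=ray(u,ct,.222); print(a.round(4),b.round(4),px(a,cs),px(b,cs))
im=cv2.imread('pics/top0.png');cv2.imwrite('pics/rackz.png',cv2.resize(im[125:190,235:345],(792,468),interpolation=cv2.INTER_CUBIC))
```

```text
[0.5959 0.1868 0.21  ] [0.6995 0.1948 0.222 ] [334, 228] [306, 241]
[0.6075 0.0885 0.21  ] [0.7122 0.0984 0.222 ] [317, 208] [290, 220]
[ 0.6163 -0.0109  0.21  ] [ 7.238e-01 -3.000e-04  2.220e-01] [302, 189] [275, 200]
```

View pics/rackz.png

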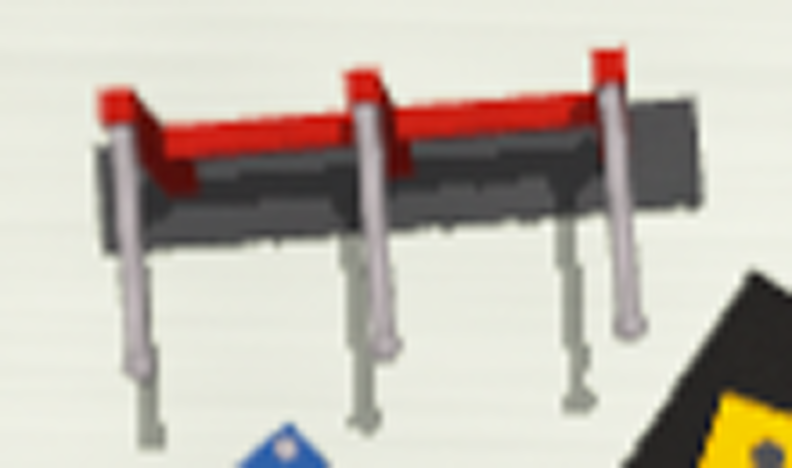

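```bash
python3 -m creep '[0,0.1,0.2,0, -0.1,0.2,0.45,-0.15, -0.2,0.4,0.45,-0.3, -0.3,0.6,0.45,-0.45, -0.4,0.8,0.45,-0.6, -0.45,1,0.45,-0.75, -0.45,1,0.45,-0.9, -0.45,1,0.45,-1, -0.45,1,0.45,-1]' && python3 -m creep '[0,0.3,0,-0.15, 0,0.6,0,-0.3, 0,0.8,0,-0.48, 0,1,0,-0.48, 0,1,0,-0.48]' && python3 -m creep '[0.1,0.3,0,0, 0.2,0.6,0,0, 0.3,0.85,0,0, 0.4,0.85,0,0, 0.4,0.85,0,0]'
```

```text
clock: 7.55
ee_pos: [0.4587, 0.05, 0.1492]
orientation: [-1.624, -2.687, 0.001]
force: [0.6, -0.3, -3.3]
width: 0.677
grip_force: 22.9
clock: 8.05
ee_pos: [0.4588, 0.1513, 0.1495]
orientation: [-2.093, -2.341, 0.0]
force: [-0.7, -0.5, -4.2]
width: 0.672
grip_force: 23.1
clock: 8.55
ee_pos: [0.5, 0.2341, 0.1495]
orientation: [-2.097, -2.339, 0.002]
force: [-0.6, -0.4, -3.4]
width: 0.673
grip_force: 23.4
```

```bash
python3 -m creep '[0.3,0,0,0, 0.6,0,0,0, 0.9,0,0,0, 1,0,0,0, 1,0,0,0]' && python3 -m creep '[0.2,0,0,0, 0.2,0,0.1,0, 0.2,0,0.2,0, 0.2,0,0.3,0, 0.2,0,0.4,0, 0.2,0,0.5,0, 0.2,0,0.6,0, 0.2,0,0.6,0]'
python3 - <<'E'
from h import *
im,c=snap('scene'); print(find('plate_a','scene',c)); cv2.imwrite('pics/s2.png',cv2.resize(im[150:320,240:440],(706,600),interpolation=cv2.INTER_CUBIC))
print(env.sense()['moment'].round(2))
E
```

```text
clock: 9.05
ee_pos: [0.6002, 0.2328, 0.1496]
orientation: [-2.1, -2.336, 0.002]
force: [-0.2, -0.9, -3.8]
width: 0.672
grip_force: 23.8
clock: 9.85
ee_pos: [0.62, 0.2349, 0.2124]
orientation: [2.098, 2.336, 0.003]
force: [0.1, -0.1, -3.8]
width: 0.672
grip_force: 22.5
[(0.65, [0.618, 0.242, 0.218], [337, 243]), (0.52, [0.518, -0.212, 0.019], [305, 177])]
[ 0.13  0.04 -0.02]
```

View pics/s2.png

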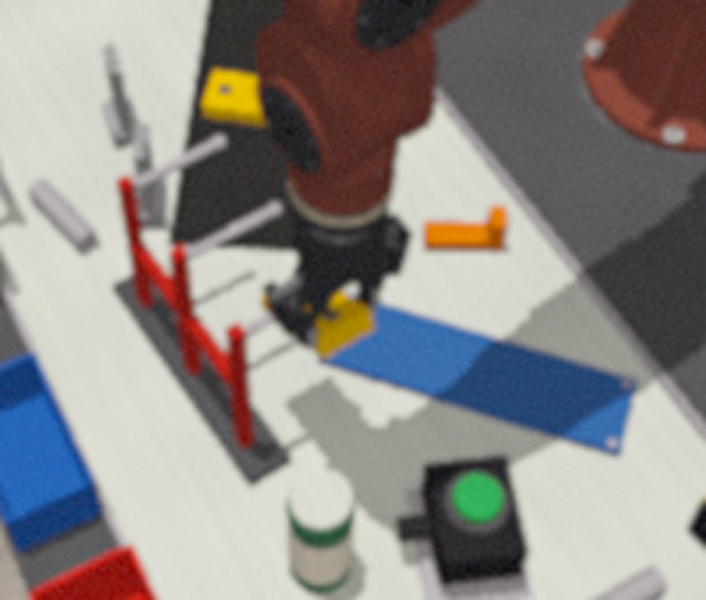

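The plate's near end is at (345,330) in the crop with its far end passing under the peg, and forces are small. I'll continue raising, then swing it.

```bash
python3 -m creep '[0,0,0.1,0, 0,0,0.2,0, 0,0,0.3,0, 0,0,0.4,0, 0,0,0.5,0, 0,0,0.6,0, 0,-0.1,0.6,0, 0,-0.2,0.6,0, 0,-0.3,0.6,0, 0,-0.32,0.6,0]' && python3 -m creep '[0,0,0,0, 0,0.2,0,0, 0,0.4,0,0, 0,0.5,0,0, -0.3,0.5,0,0, -0.6,0.5,0,0, -0.9,0.4,0,0, -1,0.4,0,0, -1,0.4,0,0]'
python3 - <<'E'
from h import *
im,c=snap('scene'); print(find('plate_a','scene',c)); cv2.imwrite('pics/s3.png',cv2.resize(im[150:320,240:440],(706,600),interpolation=cv2.INTER_CUBIC))
print(env.sense()['moment'].round(2))
E
```

```text
clock: 10.95
ee_pos: [0.6194, 0.2011, 0.2699]
orientation: [-2.101, -2.336, 0.001]
force: [0.2, 1.9, -3.9]
width: 0.667
grip_force: 22.1
clock: 11.85
ee_pos: [0.5186, 0.2426, 0.2709]
orientation: [2.098, 2.337, 0.001]
force: [1.5, 0.5, -3.1]
width: 0.667
grip_force: 23.4
[(0.87, [0.527, 0.258, 0.259], [366, 227]), (0.7, [0.498, -0.195, 0.019], [311, 178])]
[-0.02 -0.02  0.  ]
```

View pics/s3.png

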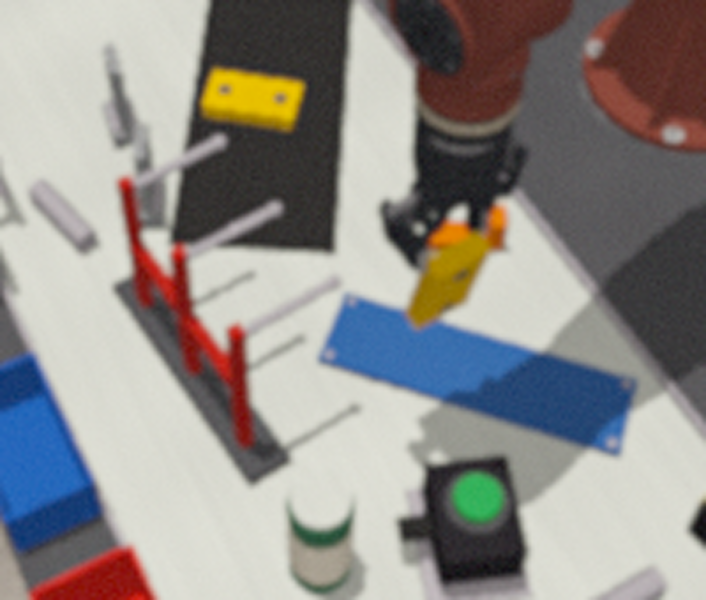

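The plate now hangs vertically below the fingers (crop (450,275)), and the moment is about 0. I'll set it down on the +y half of the blue plate.

```bash
python3 -m creep '[-0.3,0.1,-0.1,0, -0.6,0.2,-0.4,0, -0.9,0.3,-0.7,0, -1,0.4,-1,0, -1,0.4,-1,0]' && python3 -m creep '[-0.1,0,-0.15,0, -0.1,0,-0.3,0, -0.1,0,-0.4,0, -0.1,0,-0.48,0, -0.1,0,-0.52,0, -0.1,0,-0.55,0]' && python3 -m creep '[0,0,-0.02,0, 0,0,-0.04,0, 0,0,-0.06,0, 0,0,-0.06,0]'
```

```text
clock: 12.45
ee_pos: [0.4168, 0.2829, 0.1662]
orientation: [-2.095, -2.336, 0.009]
force: [-1.3, -1.0, -3.9]
width: 0.669
grip_force: 24.1
clock: 13.05
ee_pos: [0.4098, 0.2825, 0.1152]
orientation: [2.1, 2.337, 0.0]
force: [0.4, -0.6, -3.0]
width: 0.666
grip_force: 24.1
clock: 13.45
ee_pos: [0.4094, 0.2826, 0.1092]
orientation: [2.099, 2.337, -0.0]
force: [0.5, -1.3, -3.6]
width: 0.67
grip_force: 24.1
```

```bash
python3 -m creep '[0,0,-0.02,0, 0,0,-0.04,0, 0,0,-0.06,0, 0,0,-0.06,0]' && python3 -m creep '[0,0,-0.02,0, 0,0,-0.03,0, 0,0,-0.03,0]'
```

```text
clock: 13.85
ee_pos: [0.4092, 0.2826, 0.1029]
orientation: [-2.099, -2.337, 0.001]
force: [-0.4, -0.0, -3.4]
width: 0.664
grip_force: 24.1
clock: 14.15
ee_pos: [0.4099, 0.2831, 0.1021]
orientation: [2.099, 2.337, 0.003]
force: [-3.5, -0.3, 10.8]
width: 0.667
grip_force: 25.1
```

```bash
python3 -m creep '[0,0,0.0,0, 0,0,0,0, 0,0,0,0, 0,0,0,0]' 0.5 && python3 -m creep '[0,0,0.0,0, 0,0,0.2,0, 0,0,0.4,0, 0,0,0.7,0, 0,0,1,0, 0,0,1,0]' 1 && python3 -m creep '[0,0,0.4,0, 0.1,-0.3,0.8,0, 0.2,-0.6,0.8,0.2, 0.2,-0.9,0.8,0.4,  0.2,-1,0.8,0.5, 0.2,-1,0.8,0.5]'
python3 - <<'E'
from h import *
im,c=snap('top'); print(find('plate_a','top',c)); print(rects(im,c,*YEL,0.12,60)); print(rects(im,c,*YEL,0.022,60))
im,c=snap('scene'); print(find('plate_a','scene',c)); cv2.imwrite('pics/s4.png',cv2.resize(im[180:330,320:500],(720,600),interpolation=cv2.INTER_CUBIC))
E
```

```text
clock: 14.55
ee_pos: [0.4095, 0.2826, 0.1003]
orientation: [2.099, 2.337, 0.0]
force: [-0.1, -0.2, 0.2]
width: 0.751
grip_force: 0.0
clock: 15.15
ee_pos: [0.4112, 0.2833, 0.2046]
orientation: [2.097, 2.335, 0.009]
force: [0.5, -0.2, 0.3]
width: 1.0
grip_force: 0.0
clock: 15.75
ee_pos: [0.4296, 0.1815, 0.2799]
orientation: [-1.604, -2.701, 0.0]
force: [0.5, 0.1, 0.6]
width: 0.999
grip_force: 0.0
[(0.97, [0.488, -0.208, 0.021], [381, 217]), (0.56, [0.477, 0.495, 0.028], [168, 215])]
[(0.4896, -0.1953, 103, 54, -39.5)]
[(0.4912, -0.2068, 110, 57, -39.5)]
[(0.85, [0.5, -0.196, 0.02], [310, 178]), (0.68, [0.42, 0.292, 0.086], [393, 251])]
```

View pics/s4.png

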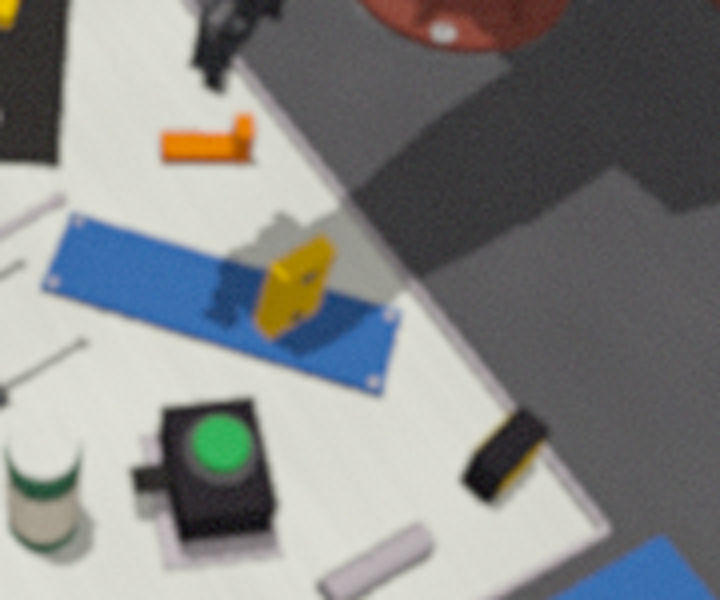

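Plate 1 stands on the blue plate at (295,285) in the crop. I'll get the second plate now.

```bash
python3 -m creep '[0,-0.4,0,0.15, 0,-0.8,0,0.3, 0.1,-1,0,0.45, 0.1,-1,0,0.483, 0.1,-1,0,0.483]' && python3 -m creep '[0,-0.4,0,0, 0.1,-0.8,-0.2,0, 0.1,-1,-0.4,0, 0.1,-1,-0.4,0]' && python3 -m creep '[0,-0.3,-0.3,0, 0,-0.6,-0.6,0, 0.1,-1,-0.9,0, 0.1,-1,-0.9,0]'
python3 - <<'E'
from h import *
im,c=snap('top'); print(rects(im,c,*YEL,0.022,60))
im,c=snap('wrist'); print(rects(im,c,*YEL,0.022,60)); print(env.sense()['ee_pos'],env.sense()['orientation'],env.sense()['qpos'].round(2))
E
```

```text
clock: 16.45
ee_pos: [0.4394, 0.0831, 0.2801]
orientation: [-1.068, -2.954, -0.0]
force: [-1.3, -0.6, -0.1]
width: 1.002
grip_force: 0.0
clock: 16.85
ee_pos: [0.4485, -0.0177, 0.2376]
orientation: [-1.069, -2.95, 0.0]
force: [-0.8, 0.0, -0.9]
width: 1.0
grip_force: 0.0
clock: 17.25
ee_pos: [0.4587, -0.118, 0.147]
orientation: [-1.068, -2.95, -0.001]
force: [-0.3, -0.4, 0.1]
width: 1.001
grip_force: 0.0
[(0.406, 0.3014, 59, 20, 1.9), (0.5233, -0.2331, 56, 28, 52.5)]
[(0.4907, -0.2057, 109, 57, -39.8)]
[ 0.45941952 -0.11615556  0.15027192] [-1.06629923e+00 -2.95372416e+00 -1.33682760e-03] [-0.53 -0.29 -0.42  1.44  0.    0.17]
```

```bash
python3 -m creep '[0,-0.3,-0.2,0, -0.02,-0.6,-0.5,0, -0.02,-0.6,-0.8,0, -0.02,-0.6,-0.8,0]' && python3 -m creep '[0,0,-0.25,0, 0,0,-0.45,0, 0,0,-0.58,0, 0,0,-0.63,0, 0,0,-0.63,0]'  && python3 -m creep '[0,0,0,0, 0,0,0,0, 0,0,0,0, 0,0,0,0, 0,0,0,0, 0,0,0,0, 0,0,0,0, 0,0,0,0]' -1 20 && python3 -m creep '[0,0,0.1,0, 0,0,0.2,0, 0,0,0.4,0, 0,0,0.6,0, 0,0,0.8,0, 0,0,1,0, 0,0,1,0, 0,0,1,0]'
```

```text
clock: 17.75
ee_pos: [0.4562, -0.1749, 0.0681]
orientation: [-1.063, -2.952, -0.003]
force: [-1.6, 0.8, -0.0]
width: 1.0
grip_force: 0.0
clock: 18.25
ee_pos: [0.4579, -0.1768, 0.0081]
orientation: [1.063, 2.956, 0.0]
force: [-0.1, 0.4, 0.8]
width: 1.006
grip_force: 0.0
clock: 19.05
ee_pos: [0.4581, -0.1778, 0.0086]
orientation: [1.064, 2.954, -0.0]
force: [-0.9, 1.4, 7.7]
width: 0.669
grip_force: 21.1
clock: 19.85
ee_pos: [0.4575, -0.1775, 0.1074]
orientation: [1.065, 2.955, -0.0]
force: [-0.1, -0.3, -2.8]
width: 0.669
grip_force: 22.9
```

```bash
python3 -m creep '[0,0.1,0.2,0, 0,0.2,0.4,-0.15, 0,0.4,0.42,-0.3, 0,0.6,0.42,-0.45, 0,0.8,0.42,-0.6, 0,1,0.42,-0.75, 0,1,0.42,-0.9, 0,1,0.42,-0.99, 0,1,0.42,-0.99]' && python3 -m creep '[0,0.3,0,0, 0,0.6,0,0, 0,0.8,0,0, 0,1,0,0, 0,1,0,0]' && python3 -m creep '[0,0.3,0,0, 0,0.6,0,0, 0,0.8,0,0, 0,1,0,0, 0,1,0,0]' && python3 -m creep '[0.1,0.3,0,0, 0.2,0.6,0,0, 0.4,0.8,0,0, 0.7,1,0,0, 0.8,1,0,0, 0.8,1,0,0]'
```

```text
clock: 20.75
ee_pos: [0.4568, -0.0769, 0.1479]
orientation: [-2.105, -2.329, 0.001]
force: [0.2, -0.2, -2.6]
width: 0.672
grip_force: 22.9
clock: 21.25
ee_pos: [0.4568, 0.0245, 0.1484]
orientation: [-2.099, -2.335, 0.0]
force: [-0.5, 0.0, -4.2]
width: 0.674
grip_force: 22.9
clock: 21.75
ee_pos: [0.457, 0.1238, 0.1486]
orientation: [-2.101, -2.334, 0.0]
force: [0.3, -0.3, -2.6]
width: 0.67
grip_force: 22.9
clock: 22.35
ee_pos: [0.5382, 0.2215, 0.1482]
orientation: [-2.105, -2.332, 0.002]
force: [-0.5, -1.2, -2.9]
width: 0.674
grip_force: 23.4
```

```bash
python3 -m creep '[0.2,0.11,0,0, 0.5,0.11,0,0, 0.82,0.11,0,0, 0.82,0.11,0,0, 0.82,0.11,0.1,0, 0.82,0.11,0.2,0, 0.82,0.11,0.3,0, 0.82,0.11,0.4,0, 0.82,0.11,0.5,0, 0.82,0.11,0.62,0]' && python3 -m creep '[0,0,0.1,0, 0,0,0.2,0, 0,0,0.3,0, 0,0,0.4,0, 0,0,0.5,0, 0,0,0.6,0, 0,-0.1,0.6,0, 0,-0.2,0.6,0, 0,-0.3,0.6,0, 0,-0.32,0.6,0]' && python3 -m creep '[0,0,0,0, 0,0.2,0,0, 0,0.4,0,0, 0,0.5,0,0, -0.3,0.5,0,0, -0.6,0.4,0,0, -0.9,0.2,0,0, -1,0,0,0, -1,0,0,0]'
python3 - <<'E'
from h import *
im,c=snap('scene'); print(find('plate_a','scene',c)); cv2.imwrite('pics/s5.png',cv2.resize(im[150:320,240:440],(706,600),interpolation=cv2.INTER_CUBIC))
print(env.sense()['moment'].round(2))
E
```

```text
clock: 23.35
ee_pos: [0.6191, 0.2336, 0.2122]
orientation: [-2.105, -2.332, 0.0]
force: [0.2, -0.2, -5.0]
width: 0.673
grip_force: 22.4
clock: 24.35
ee_pos: [0.6194, 0.2, 0.2709]
orientation: [-2.107, -2.33, 0.001]
force: [0.2, 1.0, -3.5]
width: 0.666
grip_force: 21.9
clock: 25.25
ee_pos: [0.5183, 0.1999, 0.2719]
orientation: [2.106, 2.33, -0.001]
force: [0.6, -0.6, -3.0]
width: 0.667
grip_force: 23.1
[(0.82, [0.527, 0.223, 0.257], [360, 220])]
[-0.1  -0.04 -0.  ]
```

View pics/s5.png

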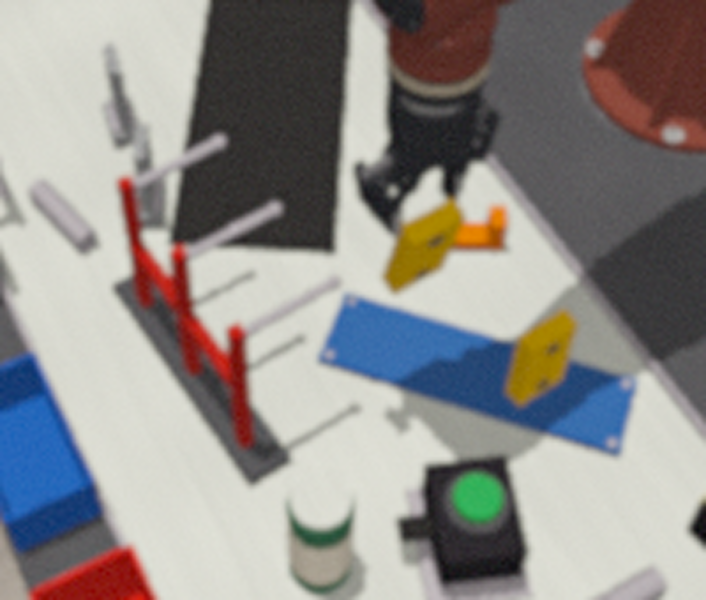

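Plate 2 hangs vertical (about (425,245) in the crop), and plate 1 is still standing at (540,360). Placing plate 2.

```bash
python3 -m creep '[-0.1,-0.05,-0.3,0, -0.23,-0.13,-0.6,0, -0.23,-0.13,-0.9,0, -0.23,-0.13,-1,0, -0.23,-0.13,-1,0]' && python3 -m creep '[0,0,-0.2,0, 0,0,-0.4,0, 0,0,-0.5,0, 0,0,-0.55,0, 0,0,-0.6,0, 0,0,-0.6,0]' && python3 -m creep '[0,0,-0.02,0, 0,0,-0.04,0, 0,0,-0.06,0, 0,0,-0.06,0]'
```

```text
clock: 25.85
ee_pos: [0.4958, 0.1888, 0.17]
orientation: [-2.104, -2.331, 0.003]
force: [0.3, -0.3, -2.2]
width: 0.665
grip_force: 23.3
clock: 26.45
ee_pos: [0.4967, 0.1887, 0.1116]
orientation: [2.105, 2.331, 0.0]
force: [-0.3, 0.3, -3.6]
width: 0.672
grip_force: 23.3
clock: 26.85
ee_pos: [0.4963, 0.1886, 0.1051]
orientation: [-2.106, -2.331, 0.0]
force: [-1.0, 0.0, -3.5]
width: 0.666
grip_force: 23.3
```

```bash
python3 -m creep '[0,0,-0.02,0, 0,0,-0.04,0, 0,0,-0.06,0, 0,0,-0.06,0]'; python3 -m creep '[0,0,-0.01,0, 0,0,-0.02,0, 0,0,-0.02,0]'
```

```text
clock: 27.25
ee_pos: [0.4978, 0.189, 0.1024]
orientation: [2.104, 2.33, 0.005]
force: [-4.2, -0.9, 17.9]
width: 0.665
grip_force: 24.8
clock: 27.55
ee_pos: [0.4986, 0.1892, 0.102]
orientation: [2.103, 2.329, 0.008]
force: [-7.3, -1.5, 27.7]
width: 0.666
grip_force: 25.7
```

```bash
python3 -m creep '[0,0,0.02,0, 0,0,0.03,0, 0,0,0.03,0]'; python3 -m creep '[0,0,0.0,0, 0,0,0,0, 0,0,0,0, 0,0,0,0]' 0.5 && python3 -m creep '[0,0,0.0,0, 0,0,0.2,0, 0,0,0.4,0, 0,0,0.7,0, 0,0,1,0, 0,0,1,0]' 1 && python3 -m creep '[0,0,0.5,0, 0,-0.4,1,0, 0,-0.8,1,0, 0,-1,1,0, 0,-1,1,0]' && python3 -m creep '[0,-0.4,0,0, 0,-0.8,0,0, 0.2,-1,0,0, 0.2,-1,0,0]'
python3 - <<'E'
from h import *
im,c=snap('top'); print(rects(im,c,*YEL,0.12,60))
im,c=snap('scene'); print(find('plate_a','scene',c)); cv2.imwrite('pics/s6.png',cv2.resize(im[180:330,320:500],(720,600),interpolation=cv2.INTER_CUBIC))
im,c=snap('wrist','w2'); print(find('clamp_a','wrist',c)); print(env.sense()['qpos'].round(2))
E
```

```text
clock: 27.85
ee_pos: [0.498, 0.1888, 0.1023]
orientation: [2.104, 2.33, 0.005]
force: [-0.9, 1.3, 9.1]
width: 0.663
grip_force: 24.4
clock: 28.25
ee_pos: [0.4962, 0.1886, 0.1]
orientation: [-2.105, -2.331, 0.001]
force: [-0.3, 0.2, -0.1]
width: 0.752
grip_force: 0.0
clock: 28.85
ee_pos: [0.4983, 0.1889, 0.2047]
orientation: [2.103, 2.328, 0.007]
force: [0.1, -0.3, -0.1]
width: 0.998
grip_force: 0.0
clock: 29.35
ee_pos: [0.4967, 0.0864, 0.3002]
orientation: [2.109, 2.328, -0.0]
force: [0.1, 0.2, 0.1]
width: 1.005
grip_force: 0.0
clock: 29.75
ee_pos: [0.5174, -0.0129, 0.2987]
orientation: [-2.108, -2.328, 0.001]
force: [-0.6, 0.8, -0.8]
width: 1.001
grip_force: 0.0
[(0.4113, 0.279, 53, 19, 1.9), (0.4968, 0.1842, 54, 20, 6.1)]
[(0.86, [0.508, 0.204, 0.084], [358, 242]), (0.69, [0.419, 0.289, 0.083], [393, 251])]
[(0.93, [0.639, -0.232, 0.051], [398, 341]), (0.92, [0.66, -0.109, 0.028], [427, 248])]
[-0.27 -0.12 -0.    1.69  0.    1.19]
```

View pics/w2.png

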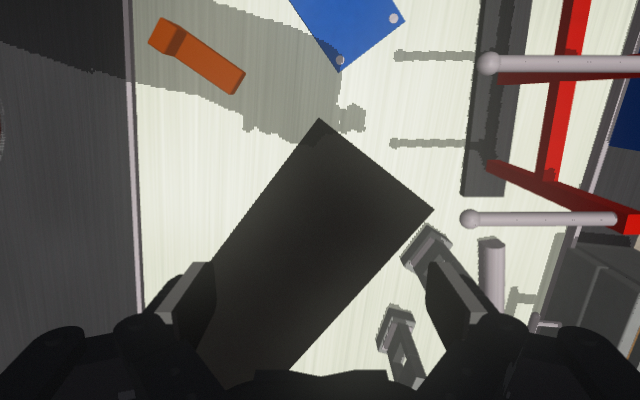

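Blue plate with both plates standing is confirmed by the top view. The wrist view shows the clamps at (430,255) and (400,340), partly behind a finger. I'll shift for a clear view of them.

```bash
python3 -m creep '[0.3,-0.4,0.2,0, 0.6,-0.8,0.2,0, 0.7,-1,0.2,0, 0.7,-1,0.2,0]' && python3 -m creep '[0,-0.35,0,0, 0,-0.35,0,0, 0,-0.35,0,0]'
python3 - <<'E'
from h import *
im,c=snap('wrist'); print(find('clamp_a','wrist',c)); cv2.imwrite('pics/w3.png',im)
E
```

```text
clock: 30.4
ee_pos: [0.5873, -0.1132, 0.3191]
orientation: [-2.107, -2.329, 0.001]
force: [0.3, 0.7, 0.2]
width: 1.003
grip_force: 0.0
clock: 30.7
ee_pos: [0.5861, -0.1455, 0.3205]
orientation: [-2.105, -2.331, -0.0]
force: [0.1, 0.5, -0.4]
width: 0.999
grip_force: 0.0
[(0.96, [0.637, -0.241, 0.065], [355, 244]), (0.57, [0.66, -0.122, 0.077], [391, 149])]
```

View pics/w3.png

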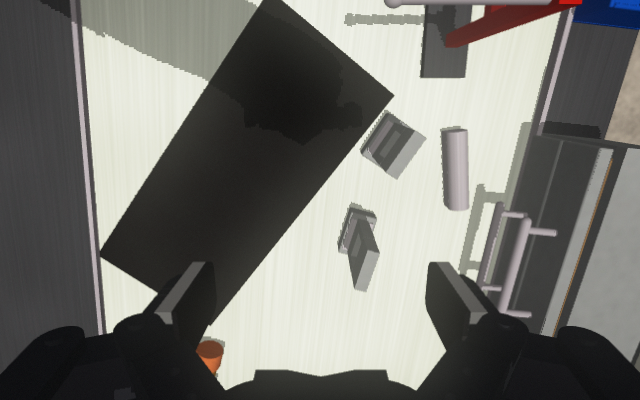

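Run:
```python
import cv2,numpy as np
im=cv2.imread('pics/w3.png'); f=lambda a:cv2.resize(a,None,fx=5,fy=5,interpolation=cv2.INTER_CUBIC)
a=f(im[100:195,345:425]); b=f(im[195:290,315:395])
cv2.imwrite('pics/w3z.png',np.hstack([a,b])); print(a.shape)
```

```text
(475, 400, 3)
```

View pics/w3z.png

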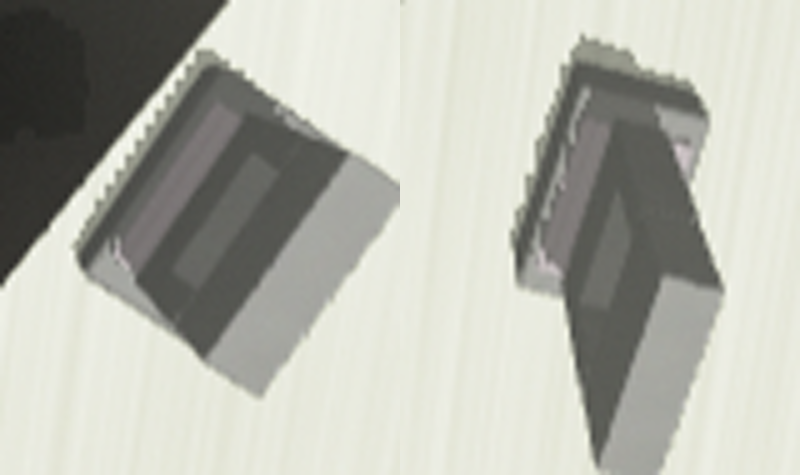

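Zoom shows both clamps' light top faces: clamp 1 corners at (207,358), (262,398), (408,190) and (348,152), and clamp 2 corners at (198,467), (262,275) and (322,291) in its own half.

Run:
```python
from h import *
c=env.calibration('wrist')
def go(P,ox,oy):
    W=[ray((p[0]/5+ox-.4,p[1]/5+oy-.4),c,.123)[:2] for p in P]; return np.array(W)
A=go([(207,358),(348,152),(408,190),(262,398)],345,100)
B=go([(198,467),(262,275),(322,291)],315,195); B=np.vstack([B,B[0]+B[2]-B[1]])
for W in (A,B):
    d=W[1]-W[0]; print(W.mean(0).round(4),'len',np.linalg.norm(d).round(4),np.linalg.norm(W[2]-W[1]).round(4),'yaw of long',np.degrees(np.arctan2(d[1],d[0])).round(1),np.degrees(np.arctan2(*(W[2]-W[1])[::-1])).round(1))
```

```text
[ 0.6655 -0.12  ] len 0.0462 0.0138 yaw of long 64.0 -24.9
[ 0.6452 -0.2452] len 0.0462 0.0131 yaw of long 80.8 -10.2
```

```bash
python3 -m creep '[0.3,0.1,-0.2,-0.15, 0.6,0.2,-0.4,-0.3, 0.795,0.26,-0.6,-0.45, 0.795,0.26,-0.8,-0.6, 0.795,0.26,-1,-0.696, 0.795,0.26,-1,-0.696, 0.795,0.26,-1,-0.696]' 1
python3 - <<'E'
from h import *
s=env.sense(); a=2*np.degrees(np.arctan2(s['orientation'][1],s['orientation'][0]))-90; print(s['ee_pos'].round(4),a%180-180,s['qpos'].round(2))
E
```

```text
clock: 31.5
ee_pos: [0.6657, -0.1193, 0.221]
orientation: [-2.654, -1.681, -0.0]
force: [-0.2, -0.2, 0.4]
width: 0.999
grip_force: 0.0
[ 0.6657 -0.1193  0.221 ] -25.302982542984353 [-0.37  0.34  0.35  1.58  0.    1.64]
```

```bash
python3 -m creep '[0,0,-0.3,0, 0,0,-0.6,0, 0,0,-0.8,0, 0,0,-0.9,0, 0,0,-1,0, 0,0,-1,0]' && python3 -m creep '[0,0,-0.15,0, 0,0,-0.28,0, 0,0,-0.28,0]' && python3 -m creep '[0,0,0,0, 0,0,0,0, 0,0,0,0, 0,0,0,0, 0,0,0,0, 0,0,0,0, 0,0,0,0, 0,0,0,0, 0,0,0,0, 0,0,0,0]' -1 60 && python3 -m creep '[0,0,0,0, 0,0,0.1,0, 0,0,0.3,0, 0,0,0.6,0, 0,0,0.8,0, 0,0,1,0, 0,0,1,0]'
```

```text
clock: 32.1
ee_pos: [0.6659, -0.1203, 0.1204]
orientation: [2.656, 1.677, 0.0]
force: [0.3, -0.2, -0.5]
width: 0.999
grip_force: 0.0
clock: 32.4
ee_pos: [0.6646, -0.1199, 0.0896]
orientation: [-2.654, -1.675, 0.003]
force: [-1.1, -0.6, -0.8]
width: 1.0
grip_force: 0.0
clock: 33.4
ee_pos: [0.666, -0.1204, 0.0927]
orientation: [2.656, 1.676, 0.0]
force: [-1.9, 0.9, 5.2]
width: 0.154
grip_force: 59.6
clock: 34.1
ee_pos: [0.667, -0.1208, 0.1952]
orientation: [2.654, 1.675, 0.004]
force: [0.8, 0.6, -4.5]
width: 0.151
grip_force: 58.7
```

```bash
python3 -m creep '[-0.2,0.05,0.15,0.1, -0.45,0.1,0.35,0.25, -0.7,0.1,0.35,0.4, -0.92,0.2,0.35,0.55, -0.92,0.4,0.35,0.69, -0.92,0.6,0.35,0.69, -0.92,0.6,0.35,0.69]' && python3 -m creep '[0,0.2,0,0, 0,0.4,0,0, 0,0.45,0,0, 0,0.45,0,0, 0,0.45,0,0]'
python3 - <<'E'
from h import *
s=env.sense(); a=2*np.degrees(np.arctan2(s['orientation'][1],s['orientation'][0]))-90; print(s['ee_pos'].round(4),a,s['qpos'].round(2))
im,c=snap('scene'); print(find('clamp_a','scene',c)); cv2.imwrite('pics/s7.png',cv2.resize(im[130:280,230:410],(720,600),interpolation=cv2.INTER_CUBIC))
# predicted pixels: eye centre, foot bottom, peg tip
p=s['ee_pos']; print(px(p-[0,0,.022],c),px(p-[0,0,.092],c),px([.6163,-.0109,.21],c))
E
```

```text
clock: 34.8
ee_pos: [0.5731, -0.0581, 0.2258]
orientation: [-2.107, -2.327, 0.0]
force: [-0.4, -0.2, -5.1]
width: 0.151
grip_force: 60.7
clock: 35.3
ee_pos: [0.5738, -0.016, 0.2267]
orientation: [-2.111, -2.326, 0.001]
force: [0.7, -0.3, -4.2]
width: 0.154
grip_force: 60.7
[ 0.5738 -0.016   0.2267] -354.4615101934508 [-0.26  0.02  0.01  1.55 -0.    1.22]
[(0.85, [0.58, 0.005, 0.169], [314, 196]), (0.59, [0.709, 0.109, 0.09], [295, 244]), (0.53, [0.648, -0.221, 0.036], [275, 184])]
[312, 185] [313, 197] [302, 189]
```

View pics/s7.png

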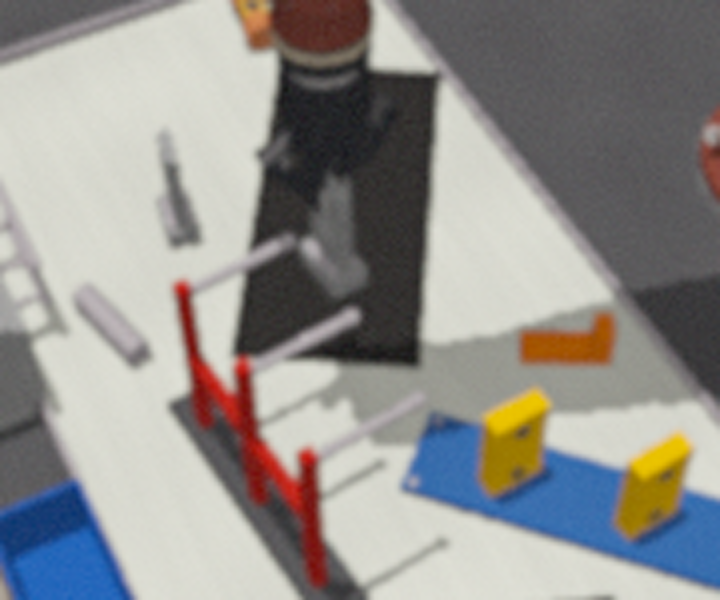

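The clamp is held upright at (335,235) in the crop, just in front of the tip of the right-hand peg at (290,242). Both plates stand on the blue plate. Inserting in two stages.

```bash
python3 -m creep '[0,0.01,0.03,0, 0.08,0.02,0.03,0, 0.18,0.03,0.03,0, 0.28,0.035,0.03,0, 0.38,0.045,0.03,0, 0.48,0.055,0.03,0, 0.48,0.055,0.03,0]' && python3 -m creep '[0.1,0.01,0,0, 0.2,0.02,0,0, 0.3,0.03,0,0, 0.35,0.035,0,0, 0.35,0.035,0,0]'
```

```text
clock: 36.1
ee_pos: [0.6231, -0.01, 0.2299]
orientation: [2.111, 2.326, 0.0]
force: [0.3, -0.4, -5.0]
width: 0.152
grip_force: 60.8
clock: 36.6
ee_pos: [0.6571, -0.0064, 0.2301]
orientation: [-2.111, -2.326, 0.0]
force: [0.2, -0.3, -5.6]
width: 0.151
grip_force: 60.8
```

```bash
python3 -m creep '[0,0,-0.02,0, 0,0,-0.04,0, 0,0,-0.06,0, 0,0,-0.07,0, 0,0,-0.07,0]'
python3 - <<'E'
from h import *
im,c=snap('scene'); print(find('clamp_a','scene',c)); cv2.imwrite('pics/s8.png',cv2.resize(im[130:280,230:410],(720,600),interpolation=cv2.INTER_CUBIC))
E
```

```text
clock: 37.1
ee_pos: [0.6567, -0.0063, 0.2231]
orientation: [-2.111, -2.326, 0.0]
force: [-0.1, -0.5, -5.0]
width: 0.156
grip_force: 60.8
[(0.67, [0.663, 0.018, 0.161], [294, 208])]
```

```bash
python3 -m creep '[0,0,-0.01,0, 0,0,-0.02,0, 0,0,-0.03,0, 0,0,-0.03,0]'
```

```text
clock: 37.6
ee_pos: [0.6571, -0.0064, 0.2215]
orientation: [2.11, 2.326, 0.001]
force: [-3.6, 0.2, 3.2]
width: 0.149
grip_force: 62.2
```

View pics/s8.png

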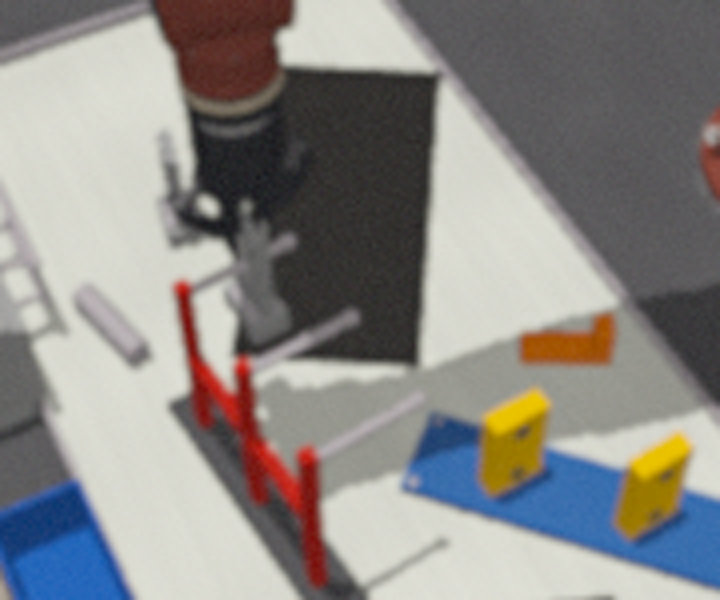

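The peg tip at (290,242) shows through the clamp's eye, and the weight is on the peg. Releasing, lifting and moving to clamp 2.

```bash
python3 -m creep '[0,0,0,0, 0,0,0,0, 0,0,0,0, 0,0,0,0, 0,0,0,0]' -0.2 && python3 -m creep '[0,0,0.1,0, 0,0,0.3,0, 0,0,0.6,0, 0,0,0.9,0, 0,0,0.9,0]' && python3 -m creep '[0,-0.4,0,0, 0,-0.8,0,0, 0,-1,0,0, 0,-1,0,0]' 1
python3 - <<'E'
from h import *
im,c=snap('top','t9'); print(find('clamp_a','top',c))
im,c=snap('wrist'); print(find('clamp_a','wrist',c)); cv2.imwrite('pics/w4.png',im)
im,c=snap('scene'); print(find('clamp_a','scene',c))
print(env.sense()['qpos'].round(2))
E
```

```text
clock: 38.1
ee_pos: [0.6569, -0.0064, 0.2203]
orientation: [2.111, 2.326, 0.0]
force: [0.2, -0.3, -0.4]
width: 0.399
grip_force: 0.0
clock: 38.6
ee_pos: [0.6581, -0.0066, 0.3161]
orientation: [2.107, 2.322, 0.006]
force: [1.3, 0.5, 0.3]
width: 0.403
grip_force: 0.0
clock: 39.0
ee_pos: [0.6567, -0.1091, 0.3098]
orientation: [-2.115, -2.323, 0.001]
force: [-0.3, 0.8, -0.2]
width: 0.996
grip_force: 0.0
[(0.72, [0.554, 0.385, 0.104], [196, 191]), (0.7, [0.655, -0.002, 0.212], [320, 157]), (0.64, [0.639, -0.243, 0.057], [394, 170])]
[(0.63, [0.642, -0.237, 0.056], [298, 266]), (0.59, [0.656, -0.012, 0.252], [336, 50])]
[(0.8, [0.662, 0.012, 0.18], [293, 204]), (0.72, [0.648, -0.221, 0.033], [275, 185])]
[-0.35  0.36  0.53  1.75  0.    1.12]
```

View pics/w4.png

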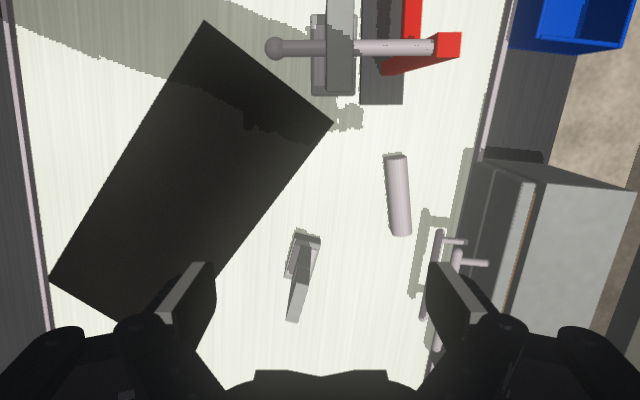

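Clamp 1 hangs on its peg (seen at (335,45)), and clamp 2 is undisturbed at (300,270). Grasping clamp 2.

```bash
python3 -m creep '[0,-0.4,-0.1,-0.1, -0.1,-0.8,-0.3,-0.25, -0.12,-1,-0.5,-0.336, -0.12,-1,-0.8,-0.336, -0.12,-1,-0.8,-0.336]' && python3 -m creep '[0,-0.36,0,0, 0,-0.36,0,0, 0,-0.36,-0.3,0, 0,-0.36,-0.6,0, 0,-0.36,-0.9,0, 0,-0.36,-1,0, 0,-0.36,-1,0]'
python3 - <<'E'
from h import *
s=env.sense(); a=2*np.degrees(np.arctan2(s['orientation'][1],s['orientation'][0]))-90; print(s['ee_pos'].round(4),a%180-180,s['qpos'].round(2))
E
```

```text
clock: 39.8
ee_pos: [0.6432, -0.2053, 0.2257]
orientation: [-2.394, -2.024, 0.004]
force: [-0.2, 0.5, -0.9]
width: 0.999
grip_force: 0.0
clock: 40.5
ee_pos: [0.6447, -0.2411, 0.1299]
orientation: [-2.396, -2.029, 0.001]
force: [-0.0, -0.1, 0.3]
width: 1.001
grip_force: 0.0
[ 0.6447 -0.2411  0.1299] -9.500514000833505 [-0.55  0.38  0.23  1.42  0.    1.19]
```

```bash
python3 -m creep '[0,-0.04,-0.15,0, 0,-0.04,-0.3,0, 0,-0.04,-0.37,0, 0,-0.04,-0.37,0, 0,-0.04,-0.37,0]' && python3 -m creep '[0,0,0,0, 0,0,0,0, 0,0,0,0, 0,0,0,0, 0,0,0,0, 0,0,0,0, 0,0,0,0, 0,0,0,0, 0,0,0,0, 0,0,0,0]' -1 60 && python3 -m creep '[0,0,0,0, 0,0,0.1,0, 0,0,0.3,0, 0,0,0.6,0, 0,0,0.8,0, 0,0,1,0, 0,0,1,0]'
```

```text
clock: 41.0
ee_pos: [0.6449, -0.2464, 0.0935]
orientation: [-2.399, -2.028, -0.0]
force: [-0.2, -0.2, 0.4]
width: 0.999
grip_force: 0.0
clock: 42.0
ee_pos: [0.645, -0.2464, 0.0936]
orientation: [2.399, 2.028, 0.0]
force: [-0.7, 0.2, 4.3]
width: 0.152
grip_force: 59.8
clock: 42.7
ee_pos: [0.6459, -0.2468, 0.1963]
orientation: [2.396, 2.026, 0.002]
force: [-0.1, -0.8, -4.2]
width: 0.154
grip_force: 58.8
```

```bash
python3 -m creep '[-0.2,0.1,0.15,0.1, -0.45,0.2,0.35,0.25, -0.7,0.4,0.35,0.338, -0.9,0.6,0.35,0.338, -0.9,0.8,0.35,0.338, -0.9,1,0.35,0.338, -0.9,1,0.35,0.338]' && python3 -m creep '[0,0.25,0,0, 0,0.5,0,0, 0,0.75,0,0, 0,1,0,0, 0,1,0,0]' && python3 -m creep '[0,0.25,0,0, 0,0.5,0,0, 0,0.75,0,0, 0,1,0,0, 0,1,0,0]' && python3 -m creep '[0,0.2,0,0, 0,0.31,0,0, 0,0.31,0,0, 0,0.31,0,0]'
python3 - <<'E'
from h import *
s=env.sense(); a=2*np.degrees(np.arctan2(s['orientation'][1],s['orientation'][0]))-90; print(s['ee_pos'].round(4),a%180)
im,c=snap('scene'); print(find('clamp_a','scene',c)); cv2.imwrite('pics/s9.png',cv2.resize(im[130:280,230:410],(720,600),interpolation=cv2.INTER_CUBIC))
E
```

```text
clock: 43.4
ee_pos: [0.5542, -0.1439, 0.2269]
orientation: [-2.105, -2.329, -0.0]
force: [-0.2, -0.1, -5.4]
width: 0.155
grip_force: 60.9
clock: 43.9
ee_pos: [0.5545, -0.0439, 0.2271]
orientation: [-2.105, -2.329, -0.0]
force: [-0.4, -0.5, -5.0]
width: 0.151
grip_force: 60.8
clock: 44.4
ee_pos: [0.5546, 0.0554, 0.2273]
orientation: [-2.106, -2.329, 0.0]
force: [0.0, -1.0, -4.9]
width: 0.153
grip_force: 60.8
clock: 44.8
ee_pos: [0.5549, 0.084, 0.2279]
orientation: [2.109, 2.328, -0.001]
force: [-0.2, 0.1, -5.5]
width: 0.155
grip_force: 60.8
[0.5549 0.084  0.2279] 5.648066259360505
[(0.66, [0.664, 0.014, 0.179], [293, 204]), (0.65, [0.561, 0.103, 0.175], [332, 212])]
```

View pics/s9.png

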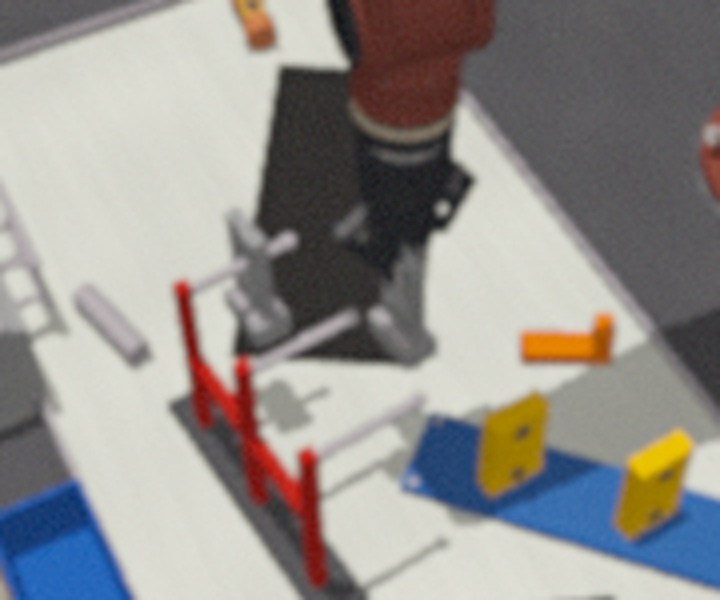

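Clamp 1 hangs (260,275 in the crop) and clamp 2 is held upright in front of the middle peg tip (350,318). Inserting.

```bash
python3 -m creep '[0,0,0.03,0, 0.1,0.005,0.035,0, 0.2,0.01,0.035,0, 0.3,0.02,0.035,0, 0.4,0.03,0.035,0, 0.5,0.04,0.035,0, 0.5,0.04,0.035,0]' && python3 -m creep '[0.1,0.01,0,0, 0.2,0.02,0,0, 0.3,0.03,0,0, 0.42,0.042,0,0, 0.42,0.042,0,0]' && python3 -m creep '[0,0,-0.02,0, 0,0,-0.04,0, 0,0,-0.06,0, 0,0,-0.07,0, 0,0,-0.07,0]' && python3 -m creep '[0,0,-0.01,0, 0,0,-0.02,0, 0,0,-0.02,0]'
```

```text
clock: 45.6
ee_pos: [0.6057, 0.0881, 0.2316]
orientation: [2.11, 2.327, 0.0]
force: [-0.1, 0.6, -4.9]
width: 0.153
grip_force: 60.8
clock: 46.1
ee_pos: [0.6473, 0.0925, 0.2316]
orientation: [2.11, 2.328, -0.0]
force: [-0.7, -0.0, -4.5]
width: 0.154
grip_force: 60.8
clock: 46.6
ee_pos: [0.6466, 0.0929, 0.2247]
orientation: [-2.109, -2.328, 0.0]
force: [-0.7, 0.6, -4.6]
width: 0.156
grip_force: 60.9
clock: 46.9
ee_pos: [0.6469, 0.0928, 0.2226]
orientation: [-2.109, -2.328, 0.0]
force: [0.1, 0.6, -5.3]
width: 0.152
grip_force: 60.9
```

```bash
python3 -m creep '[0,0,-0.01,0, 0,0,-0.015,0, 0,0,-0.015,0]' && python3 -m creep '[0,0,0,0, 0,0,0,0, 0,0,0,0, 0,0,0,0, 0,0,0,0]' -0.2 && python3 -m creep '[0,0,0.1,0, 0,0,0.3,0, 0,0,0.6,0, 0,0,0.9,0, 0,0,0.9,0]' && python3 -m creep '[-0.3,0.1,0,0, -0.6,0.4,0,0, -0.9,0.7,0,0, -0.9,0.9,0,0, -0.9,0.9,0,0]' -1  && python3 -m creep '[0.0,0.4,0,0, 0,0.8,0,0, 0,1,0,0, 0,1,0,0, 0,1,0,0]'
python3 - <<'E'
from h import *
im,c=snap('top'); print(find('clamp_a','top',c), find('ready_top','top',c)); print(rects(im,c,*YEL,0.12,60)); print(rects(im,c,(45,100,80),(80,255,255),0.105,60))
im,c=snap('scene'); print(find('clamp_a','scene',c),find('ready_top','scene',c)); print(rects(im,c,(45,100,80),(80,255,255),0.105,60));cv2.imwrite('pics/s10.png',cv2.resize(im[160:340,240:456],(720,600),interpolation=cv2.INTER_CUBIC))
E
```

```text
clock: 47.2
ee_pos: [0.647, 0.0928, 0.2224]
orientation: [2.109, 2.328, 0.001]
force: [-3.8, -0.2, 4.2]
width: 0.154
grip_force: 62.2
clock: 47.7
ee_pos: [0.6469, 0.0928, 0.2212]
orientation: [2.109, 2.328, 0.0]
force: [-0.4, 0.3, -0.1]
width: 0.399
grip_force: 0.0
clock: 48.2
ee_pos: [0.6482, 0.0927, 0.3171]
orientation: [2.106, 2.324, 0.007]
force: [0.5, 0.5, 0.9]
width: 0.398
grip_force: 0.0
clock: 48.7
ee_pos: [0.556, 0.185, 0.3118]
orientation: [2.106, 2.331, 0.001]
force: [-0.3, -0.3, 0.2]
width: 0.002
grip_force: 0.0
clock: 49.2
ee_pos: [0.5573, 0.2822, 0.3111]
orientation: [2.109, 2.328, -0.001]
force: [-0.1, -1.3, 0.1]
width: -0.0
grip_force: 0.0
[(0.79, [0.651, -0.002, 0.19], [320, 159]), (0.78, [0.643, 0.089, 0.184], [289, 162])] [(0.31, [0.642, 0.086, 0.183], [290, 162])]
[(0.4969, 0.1856, 53, 19, 1.7)]
[]
[(0.84, [0.662, 0.013, 0.178], [294, 204]), (0.56, [0.65, 0.11, 0.182], [309, 222])] [(0.55, [0.556, 0.399, 0.105], [377, 291]), (0.36, [0.487, 0.51, 0.031], [412, 321])]
[(0.0536, 0.9339, 40, 20, -12.7), (0.5606, 0.393, 45, 44, -27.8), (-0.3238, 0.4036, 966, 445, 35.3), (-0.4413, -0.1606, 232, 126, 34.9), (-1.0881, -0.5691, 1409, 1179, -43.9)]
```

View pics/s10.png

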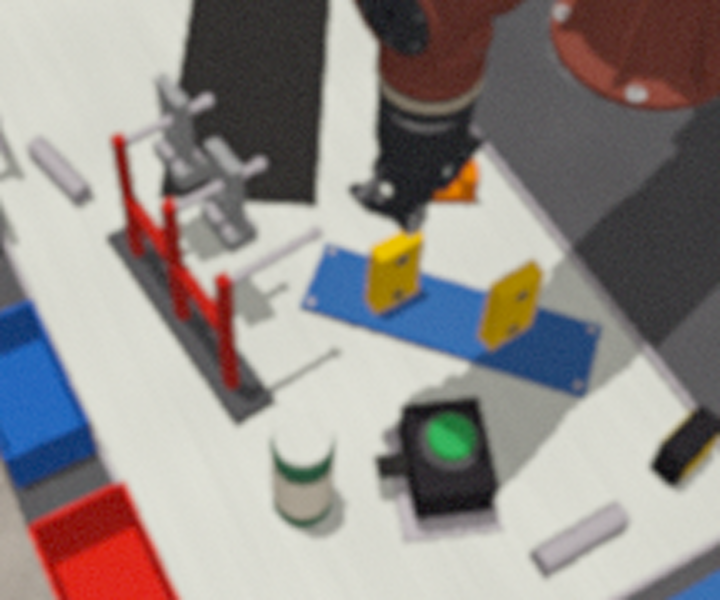

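Both clamps hang on the right and middle pegs, and both plates stand. The button is at (450,437) in the crop, about (0.558, 0.39). Pressing it with shut fingers.

```bash
python3 -m creep '[0,0.4,0,0, 0,0.8,0,0, 0,1,0,0, 0,1,-0.2,0, 0,1,-0.5,0, 0,1,-0.8,0, 0,1,-1,0, 0,1,-1,0]' && python3 -m creep '[0.02,0.08,-0.3,0, 0.02,0.08,-0.6,0, 0.02,0.08,-0.75,0, 0.02,0.08,-0.85,0, 0.02,0.08,-0.9,0, 0.02,0.08,-0.9,0]'&& python3 -m creep '[0,0,-0.04,0, 0,0,-0.08,0, 0,0,-0.1,0, 0,0,-0.12,0, 0,0,-0.12,0]'
```

```text
clock: 50.3
ee_pos: [0.5555, 0.3818, 0.2078]
orientation: [-2.108, -2.326, 0.008]
force: [0.2, -0.8, -0.5]
width: -0.003
grip_force: 0.0
clock: 50.9
ee_pos: [0.5592, 0.3908, 0.122]
orientation: [2.109, 2.328, 0.001]
force: [-0.5, -1.0, 1.0]
width: 0.0
grip_force: 0.0
clock: 51.4
ee_pos: [0.5587, 0.3908, 0.109]
orientation: [-2.109, -2.328, 0.001]
force: [0.2, 0.5, 0.3]
width: 0.002
grip_force: 0.0
```

```bash
python3 -m creep '[0,0,-0.02,0, 0,0,-0.04,0, 0,0,-0.06,0, 0,0,-0.06,0]'; python3 -m creep '[0,0,-0.02,0, 0,0,-0.04,0, 0,0,-0.04,0]';  python3 -m creep '[0,0,-0.01,0, 0,0,-0.02,0, 0,0,-0.02,0]'
```

```text
clock: 51.8
ee_pos: [0.559, 0.3909, 0.1033]
orientation: [2.109, 2.328, 0.0]
force: [-0.4, -1.0, 1.9]
width: -0.002
grip_force: 1.1
clock: 52.1
ee_pos: [0.5591, 0.3909, 0.0994]
orientation: [2.109, 2.328, 0.001]
force: [0.5, -0.1, 3.7]
width: -0.0
grip_force: 2.1
clock: 52.4
ee_pos: [0.5591, 0.3909, 0.0981]
orientation: [2.109, 2.328, 0.001]
force: [-1.8, -1.0, 6.8]
width: -0.001
grip_force: 4.0
```

```bash
python3 -m creep '[0,0,-0.01,0, 0,0,-0.02,0, 0,0,-0.02,0, 0,0,-0.02,0]'
```

```text
clock: 52.8
ee_pos: [0.5592, 0.391, 0.0979]
orientation: [2.108, 2.328, 0.002]
force: [-5.6, -4.5, 18.4]
width: 0.004
grip_force: 9.3
```

Bottomed (hard stop at 0.098). I'll release, back off and verify.

```bash
python3 -m creep '[0,0,0.1,0, 0,0,0.3,0, 0,0,0.6,0, 0,0,1,0, 0,0,1,0]' && python3 -m creep '[0,0,0.5,0, 0,0,1,0, -0.3,0,1,0, -0.6,0,1,0, -0.6,0,1,0, -0.6,0,1,0, -0.6,0,1,0]'
python3 - <<'E'
from h import *
im,c=snap('scene'); print(find('clamp_a','scene',c),find('plate_a','scene',c),find('ready_top','scene',c),find('spray_can','scene',c));cv2.imwrite('pics/s11.png',cv2.resize(im[160:340,240:456],(720,600),interpolation=cv2.INTER_CUBIC))
E
```

```text
clock: 53.3
ee_pos: [0.561, 0.3918, 0.2015]
orientation: [2.107, 2.326, 0.012]
force: [1.3, 0.7, 0.6]
width: 0.002
grip_force: 0.0
clock: 54.0
ee_pos: [0.4994, 0.3907, 0.2947]
orientation: [2.11, 2.328, -0.001]
force: [0.5, -0.7, 0.1]
width: -0.001
grip_force: 0.0
[(0.87, [0.65, 0.11, 0.179], [309, 223]), (0.86, [0.662, 0.016, 0.182], [294, 204])] [(0.76, [0.505, 0.2, 0.083], [358, 241]), (0.67, [0.434, 0.291, 0.052], [388, 257])] [(0.6, [0.557, 0.396, 0.104], [376, 291]), (0.5, [0.505, 0.199, 0.085], [358, 241])] [(0.62, [0.7, 0.358, 0.135], [331, 296]), (0.46, [0.348, 0.49, 0.062], [445, 292]), (0.3, [0.556, 0.399, 0.104], [377, 292])]
```

View pics/s11.png

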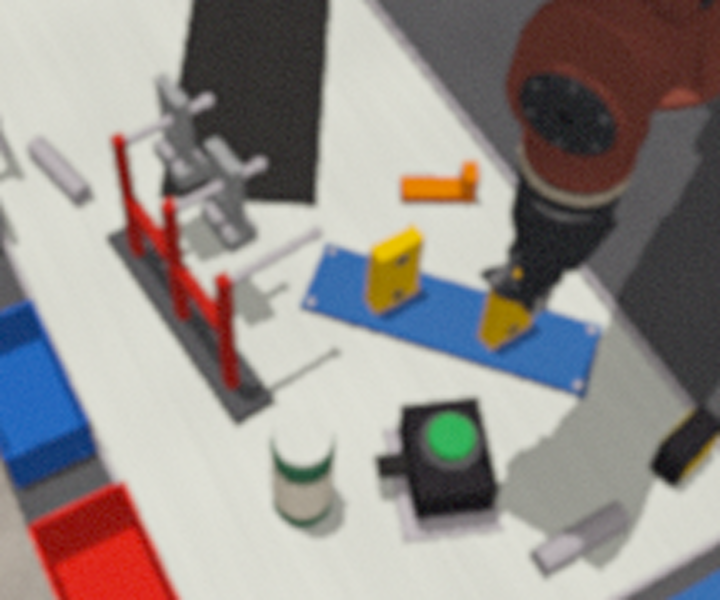

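The final view shows plates standing at (395,270) and (505,315), the second partly behind the gripper. Clamps hang at (180,130) and (230,190), the button is up at (450,435), and the robot is clear.

```bash
python3 -c "
from bench import env
print(env.finish_job())"
```

```text
the job is handed in; nothing more can be done
None
```

I handed the job in at about 54 s: both yellow plates present stand on the blue plate, both clamps present hang on separate pegs, and I pressed the green button to its stop and released it; no verdict came back.

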